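# Clear the centrifuge lid and hold it half open

### The arm

A 6-joint arm with a two-finger parallel gripper is mounted at the origin on the work surface. World frame = base frame: x ahead of the robot, y to its left, z up, the work surface at z = 0. Lengths are in m, angles in rad, forces in N, time in s.
With the tool pointing down it reaches from about 0.35 to 0.775 m from the base axis. Payload 5.5 kg.
Tool frame: the origin (TCP) lies at the very end of the fingers, on their centre line; the grasp point (between the pads) lies 19 mm behind it; z points along the fingers, y is the direction in which the jaws open and shut (so a half turn about z gives the same grasp; the last joint's range is limited). The gripper opens to 85 mm and grips with 20 to 120 N. Pads are 22 mm wide; open, the fingers measure 114 mm over their backs; the gripper's body (76 mm by 85 mm) begins 54 mm behind the grasp point. The pads swing forward as they close: fully open they stand 13 mm farther back than shut.
Start: joints at [-1.42, 0.313, 0.046, 1.304, 0, 1.431], TCP at [0.165, -0.551, 0.231] pointing down, gripper open.
Joint ranges: [-2.76, 2.76], [-0.86, 1.69], [-1.03, 1.26], [-2.2, 2.34], [-1.47, 1.5], [-3.14, 3.14]. Speed limits (rad/s): [2.57, 2.57, 3.14, 3.14, 3.14, 3.14].

### API

Orientations are given as a unit quaternion [w, x, y, z].
In Python, from workcell import get_state, imaging, env, spotter gives the robot as it stands.
- The arm moves only by the tool play_rows, never from a script. Its argument "moves" is a list of rows, each an object with "claw": the finger opening in cm, from 0 to 8.54; "delta_pos": the shift along the tool's x, y, z in cm, a list of three; "twist": the turn about the tool's z in degrees. A call has 1 to 12 rows; each row is the pose to reach, as a shift and turn from the pose commanded when the call began, along the tool's axes at that moment; what a row does not reach only later rows make up. A row lasts 1/8 s, in which the tool goes at most 62.5 mm and 10.7 degrees, less where a joint would pass 70% of its speed; a pose out of reach is approached as far as the arm can. A call with a gripper value outside its range is refused whole. The fingers move at their own pace and stop on an object; "force" is the grip in N (left out, the last holds). Time passes only in rows, so rows that repeat a pose let the fingers close. It gives the time, the measured TCP pose, the force and the opening at its end, in the units of the state.
- get_state(): the state, without advancing time (a new reading comes with each control period).
- imaging.read_camera(name): name is "scene" or "side" or "wrist"; returns the picture (480x640x3 uint8, red, green, blue); there is no depth.
- imaging.camera_info(name): a dict with "fx", "fy", "cx", "cy" (pixels), "k1" (the pictures are not rectified: a ray, as slopes to the right and down, at radius r is drawn at 1 + k1 r^2 times it, then the intrinsics apply), "world_to_cam" (4x4, takes a point from world to camera coordinates). Camera axes: x right, y down, z forward; pixel columns grow to the right and rows downward; lengths in m; the calibration is good to about 2 mm. A picture is of the moment at which its call begins: read the wrist's pose just before it. camera_info takes no time and is no camera call; for the wrist camera it gives the pose at the moment of the call.
- env.hand_in(): hands the job in, once; it reports no verdict.
Trained networks look in the newest picture that a camera, given by its name, has taken for a name from the list of things; names that differ only in an ending like _2 or _b are one class to them, and where a whole thing is asked for, a point or a joint stands for the part that bears it (a point fixed in the world has none). Each returns a list of dicts, best first, with "conf" (0 to 1); they miss things now and then, are a little off and sometimes report something else, mostly with a low value. They report only what shows in the picture. A call takes as long as a camera call. They do not tell look-alikes from the thing itself.
- spotter.spot_in(camera, query): "extent" ([left, top, right, bottom] in pixels, round what is visible of it).
The state is a dict: "clock": time; "joint_pos": joint angles; "qvel": joint speeds; "tau": joint torques, N m; "tcp_pos": TCP position; "orientation": TCP orientation; "wrist_force": force on the tool from outside, world axes, zero at the start; "ft_torque": the same for the moment, N m; "finger_gap": finger opening in m.
Only numpy, scipy, OpenCV 4.12 (cv2) and the standard library are available. Lean on these libraries where they do the work, as an engineer would, in place of code of your own. Each camera call takes 0.05 s, during which the arm holds its last target. There are 200 camera calls.

### The job

The lid of the little benchtop centrifuge no longer stays up by itself, and a glass jar has been left standing on it. With the lid still shut, gently move the jar to the round bench mat and leave it standing upright, wholly on the mat; then raise the lid (the bar handle is for that) and keep holding it half open, 50 degrees up from shut (a few degrees either way), so that I can look at the seal. Finish while still holding the lid there, do not let it drop on the way, do not squeeze the glass hard or bang it down, and leave everything else on the bench where it is.

Things in the scene. Friction and masses are not known exactly. Their poses are not given: they have to be found in the camera images.
- centrifuge: Compact white benchtop centrifuge, fixed to the bench: a square chamber part 200 x 200 mm, 110 mm high, with a console 50 mm deep and up to 95 mm high on its front (robot-facing, its own -x) side. Origin: centre of the chamber part's underside, on the bench. Its x axis points from the console to the hinge at the back, y to its left, z up; its yaw varies by up to 0.3 rad.
- lid (a joint): Angle of the lid's hinge in rad: 0 shut (as at the start), growing as the front edge rises, stop at 1.31; 50 degrees is 0.873. The lid: a grey plate 190 x 190 x 12 mm, about 0.45 kg (varies), its top 123 mm above the bench when shut. It falls shut from every angle if let go; about 2 to 4 N at the handle carries it.
- lid_bar (a point): Middle of the lid's handle, a round steel bar 12 mm thick, 84 mm long, parallel to the hinge near the lid's front edge, on two 10 mm posts at its ends (72 mm free between). Its centre line is 40 mm above the lid's top (163 mm above the bench when shut), 34 mm free under it. It can turn between gripper pads, so a gripper can stay vertical. Axes turn with the lid: y along the bar, z out of its top.
- lid_hinge (a point): Point in the middle of the hinge line, 95 mm behind the centrifuge's origin and 111 mm above the bench; the hinge line runs along y. The bar's centre lies 165 mm in front of and 52 mm above it when the lid is shut. Axes turn with the lid.
- jar_center (a point): Centre (half-way up) of the amber glass jar with a white screw cap: round, 46 mm in diameter, 75 mm high, about 0.13 kg (varies), loose, standing upright on the rear half of the shut lid. z axis up. It takes a careful grip (20 to 40 N on each finger) but cracks at about 60 N on each finger.
- mat_top (a point): Centre of the top face of the round cork bench mat, a plain disc 130 mm in diameter, 4 mm thick, flat and fixed on the bench, to the left or to the right of the centrifuge (the tube rack is on the other side).
- rack_top (a point): Bystander: centre of the top of the grey tube rack, 85 x 130 mm, 40 mm high (46 mm with its tube caps), fixed.
- rotor_cover_mark (a point): Bystander, loose: black rotor cover, a disc 120 mm in diameter with a central knob, 30 mm high; point on its axis 6 mm above the bench.
- beaker_mark (a point): Bystander, loose: clear plastic beaker, 64 mm in diameter at the rim, 85 mm high; point on its axis 6 mm above the bench.
- wash_bottle_mark (a point): Bystander, loose: white bottle, 64 mm in diameter, 170 mm high; point on its axis 6 mm above the bench.
- tip_box_mark (a point): Bystander, loose: open grey box with compartments, 120 x 85 mm, 55 mm high; point over its centre 6 mm above the bench.
- rotor_key_mark (a point): Bystander, loose: T-shaped rotor key lying flat, cross-handle 112 mm, shank 55 mm, 12 mm thick; point in the middle of its cross-handle.
Things that resemble listed ones, but are neither listed nor needed, are in the scene too. There is more than one size of the part that bears mat_top; the job needs the smallest. What is shaped like the part that bears jar_center but green is not meant.

How it is judged:
On the way, in this order (a step that is already met when the one before it is completed fails the run):
1. The jar stands upright on the mat, let go and at rest, while the lid is still shut (horizontal distance between jar_center and mat_top below 0.043 m and z of jar_center in the frame of mat_top between 0.033 and 0.042 m and angle between jar_center's own z axis and vertical below 0.1 rad and contact force between jar and the arm below 0.1 N and contact force between jar and the fingers below 0.1 N and linear speed of jar below 0.03 m/s and value of joint lid below 0.1 rad), for 0.2 s.
2. The lid is held at 50 degrees, within 6 (value of joint lid between 0.768 and 0.977 rad and velocity of joint lid between -0.1 and 0.1 rad/s and (contact force between lid and the fingers above 0.5 N or contact force between lid and the arm above 0.5 N)), for 0.3 s.
At the end, for the whole second after the job is handed in: The lid stands still at 50 degrees (44 to 56), carried by the robot, which is still touching it; the jar stands upright on the mat (its centre within 43 mm of the mat's centre), not touched by the robot (all of step 2 and horizontal distance between jar_center and mat_top below 0.043 m and z of jar_center in the frame of mat_top between 0.033 and 0.042 m and angle between jar_center's own z axis and vertical below 0.1 rad and contact force between jar and the arm below 0.1 N and contact force between jar and the fingers below 0.1 N); the arm keeps its last pose, push and grip.
It fails at once if The glass jar is squeezed too hard (both fingers together) (contact force between jar and the fingers above 120 N).
It fails at once if The jar is banged down on the mat or tipped over (contact force between jar and mat above 60 N or angle between jar_center's own z axis and vertical above 0.79 rad).
It fails at once if The lid is raised while the jar is not yet on the mat (value of joint lid above 0.2 rad and horizontal distance between jar_center and mat_top above 0.065 m).
It fails at once if The lid is let drop (velocity of joint lid below -2 rad/s).
It fails at once if Something else on the bench is moved by more than 30 mm (distance of any of rotor_cover_mark, beaker_mark, wash_bottle_mark, tip_box_mark, rotor_key_mark from where it was at the start of the episode above 0.03 m).
It also fails if it takes over 58 s, if anything falls off the work surface, if the arm or the gripper's body presses on something with over 40 N, if the wrist force passes 120 N, or if a joint passes its speed limit or range.

## Working session

There is one attempt and no reset: what is moved stays moved. The work goes in short steps, Python scripts to look and compute and a tool call to move; the robot and the scene stay as the last step left them, time stands still between calls to the robot, and variables do not carry over. Pictures are saved under pics/ and viewed, about 8 in all and at most 12, crops included, and the job is handed in when it is done.

Besides the shell and the picture viewer there is one more tool, called by a JSON object that holds its "op" and its "data". play_rows: Moves the arm, as the interface text tells. Its arguments: {"type":"object","properties":{"moves":{"type":"array"},"force":{"type":"number"}},"required":["moves"]}

```bash
mkdir -p pics; python3 - <<'E'
from workcell import get_state, imaging, env, spotter
import cv2, numpy as np
s=get_state(); print(s['clock'],s['tcp_pos'],s['orientation'],s['finger_gap'])
ims=[]
for c in ['scene','side']:
    im=imaging.read_camera(c); cv2.imwrite(f'pics/{c}0.png',im[:,:,::-1])
    i=imaging.camera_info(c); print(c,{k:np.round(v,4).tolist() for k,v in i.items()})
    for q in ['centrifuge','lid_bar','jar_center','mat_top','rack_top','rotor_cover_mark','beaker_mark','wash_bottle_mark','tip_box_mark','rotor_key_mark']:
        print(q,[(np.round(d['extent']).tolist(),round(d['conf'],2)) for d in spotter.spot_in(c,q)[:4]])
E
```

```text
0.0 [ 0.16476892 -0.55035322  0.23041285] [-9.14547844e-04  9.89450778e-01  1.44866562e-01 -5.93428731e-06] 0.08555489880317571
scene {'fx': 496.5598, 'fy': 496.5598, 'cx': 319.5563, 'cy': 234.7747, 'k1': 0.049, 'world_to_cam': [[0.112, 0.9937, -0.0018, -0.0666], [0.7009, -0.0803, -0.7087, -0.2667], [-0.7044, 0.0781, -0.7055, 1.8044], [0.0, 0.0, 0.0, 1.0]]}
centrifuge [([266.0, 216.0, 363.0, 312.0], 0.94)]
lid_bar [([269.0, 215.0, 359.0, 287.0], 0.67)]
jar_center [([308.0, 234.0, 328.0, 259.0], 0.83), ([332.0, 312.0, 351.0, 349.0], 0.64), ([422.0, 274.0, 454.0, 313.0], 0.6)]
mat_top [([375.0, 179.0, 425.0, 216.0], 0.98), ([397.0, 223.0, 439.0, 253.0], 0.95), ([434.0, 192.0, 487.0, 229.0], 0.76)]
rack_top [([177.0, 238.0, 226.0, 268.0], 0.84), ([487.0, 238.0, 522.0, 291.0], 0.64)]
rotor_cover_mark [([178.0, 313.0, 224.0, 343.0], 0.88), ([310.0, 229.0, 329.0, 255.0], 0.28)]
beaker_mark []
wash_bottle_mark [([268.0, 215.0, 360.0, 286.0], 0.64)]
tip_box_mark [([111.0, 272.0, 151.0, 326.0], 0.57), ([273.0, 212.0, 360.0, 282.0], 0.51), ([310.0, 230.0, 329.0, 256.0], 0.44)]
rotor_key_mark [
[... 191 characters left out ...]
6, -0.8735, 0.2706], [0.548, -0.6806, -0.4864, 0.807], [0.0, 0.0, 0.0, 1.0]]}
centrifuge [([254.0, 213.0, 378.0, 311.0], 0.66)]
lid_bar [([257.0, 215.0, 358.0, 264.0], 0.62)]
jar_center [([291.0, 202.0, 306.0, 237.0], 0.89), ([228.0, 230.0, 244.0, 256.0], 0.62)]
mat_top [([274.0, 386.0, 381.0, 471.0], 0.74), ([213.0, 341.0, 280.0, 393.0], 0.57), ([148.0, 419.0, 262.0, 480.0], 0.57)]
rack_top [([386.0, 223.0, 413.0, 254.0], 0.58)]
rotor_cover_mark [([321.0, 209.0, 360.0, 224.0], 0.84)]
beaker_mark [([153.0, 273.0, 186.0, 318.0], 0.85), ([68.0, 297.0, 117.0, 384.0], 0.5)]
wash_bottle_mark [([68.0, 296.0, 120.0, 383.0], 0.59)]
tip_box_mark []
rotor_key_mark [([120.0, 368.0, 179.0, 405.0], 0.7)]
```

View pics/scene0.png

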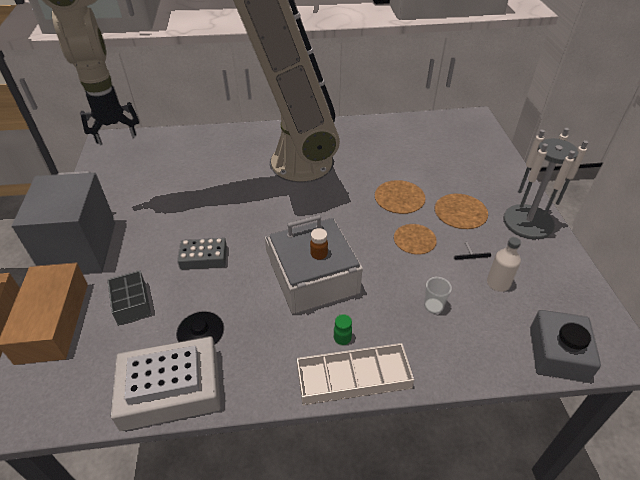

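View pics/side0.png

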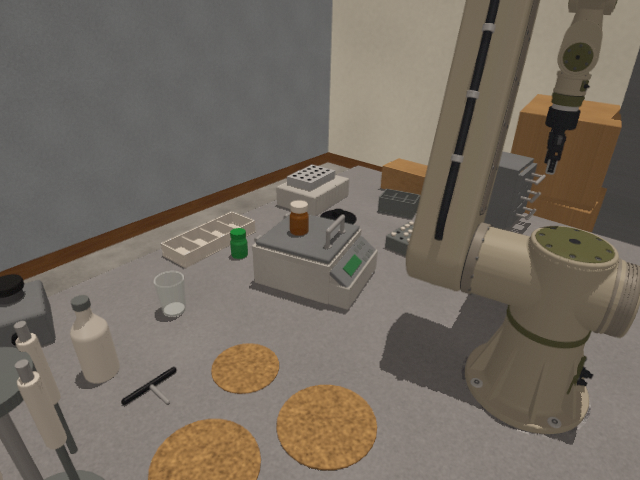

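The scene picture shows the jar at about (319,244) on the rear of the lid, the bar at about (305,227) and the smallest mat at about (416,238). The beaker is at (437,295) and the key at (472,256). The side picture agrees: jar (299,219), bar (336,230), mat (246,367).

```bash
cat > h.py <<'E'
import numpy as np, cv2
from scipy.optimize import least_squares
from workcell import get_state, imaging, env, spotter
def proj(info,P):
    P=np.atleast_2d(P); W=np.array(info['world_to_cam']); c=P@W[:3,:3].T+W[:3,3]
    s=c[:,:2]/c[:,2:]; s=s*(1+info['k1']*(s**2).sum(1,keepdims=True))
    return s*[info['fx'],info['fy']]+[info['cx'],info['cy']]
def on_plane(info,uv,z):
    return least_squares(lambda p:(proj(info,[p[0],p[1],z])-uv).ravel(),[0.5,0]).x
def tri(obs): # [(info,uv)]
    r=least_squares(lambda p:np.concatenate([(proj(i,p)-uv).ravel() for i,uv in obs]),[0.5,0,0.1]); return r.x,r.fun
E
python3 - <<'E'
from h import *
a,b=imaging.camera_info('scene'),imaging.camera_info('side')
for n,u,v,z in [('mat',(416,238.5),(246,367.5),.004),('jar',(319,244.5),(299.5,219),.1605)]:
    print(n,on_plane(a,u,z),on_plane(b,v,z),tri([(a,u),(b,v)]))
for u in [(437,306)]: print('beaker',on_plane(a,u,0.0))
for u in [(472,255)]: print('key',on_plane(a,u,0.0))
for u in [(503,288)]: print('bottle',on_plane(a,u,0.0))
A=cv2.imread('pics/scene0.png')[195:315,255:375]; B=cv2.imread('pics/side0.png')[190:310,250:390]
A=cv2.resize(A,(400,400),interpolation=cv2.INTER_CUBIC);B=cv2.resize(B,(400,343),interpolation=cv2.INTER_CUBIC)
B=cv2.copyMakeBorder(B,0,57,0,0,cv2.BORDER_CONSTANT)
cv2.imwrite('pics/crop1.png',np.hstack([A,B]))
E
```

```text
mat [0.43667544 0.31406177] [0.42711029 0.3125715 ] (array([0.43058181, 0.31195841, 0.0005141 ]), array([-1.32371863, -0.54851161, -0.8551833 ,  0.26263889]))
jar [0.57867332 0.00062982] [0.56853142 0.00304001] (array([ 5.73453264e-01, -2.89664560e-04,  1.56830267e-01]), array([-0.57164697, -0.42562736, -0.58285698,  0.30960304]))
beaker [0.68946238 0.30772776]
key [0.51869378 0.46218422]
bottle [0.64893896 0.50579479]
```

View pics/crop1.png

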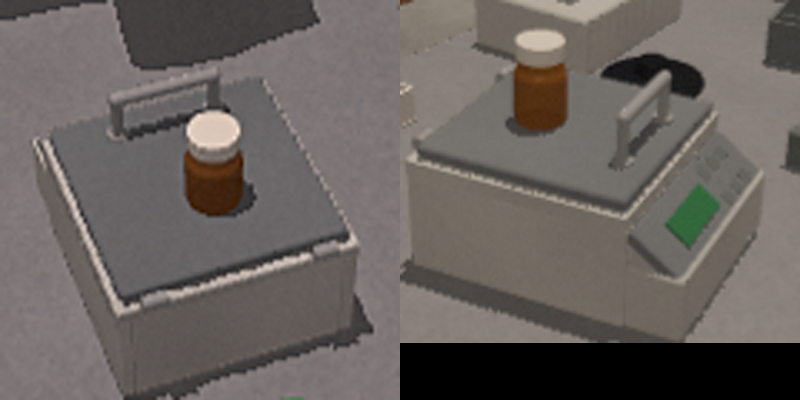

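The crop shows the bar's ends at scene (289,224) and (320,217), and in the side view at (344,217) and (329,229). Next I compute the bar's position and yaw.

```bash
python3 - <<'E'
from h import *
a,b=imaging.camera_info('scene'),imaging.camera_info('side')
s=[np.array([255,195])+.3*np.array(p) for p in [(113,98),(217,74)]]
d=[np.array([250,190])+.35*np.array(p) for p in [(269,76),(226,112)]]
R=[];
for u,v in zip(s,d): print(on_plane(a,u,.163),on_plane(b,v,.163),tri([(a,u),(b,v)]))
c=[on_plane(a,np.array([255,195])+.3*np.array(p),.123) for p in [(50,130),(264,78),(357,242),(125,298)]]
print(np.round(c,4), [np.degrees(np.arctan2(*(q[::-1]))) for q in (c[3]-c[0],c[2]-c[1],c[1]-c[0],c[2]-c[3])],[np.linalg.norm(q) for q in (c[3]-c[0],c[2]-c[1],c[1]-c[0],c[2]-c[3])])
from scipy.spatial.transform import Rotation as Ro
o=get_state()['orientation']; print(np.round(Ro.from_quat(np.r_[o[1:],o[0]]).as_matrix(),3))
i=imaging.camera_info('wrist'); W=np.array(i['world_to_cam']); print(-W[:3,:3].T@W[:3,3], np.round(W[:3,:3],2))
E
```

```text
[ 0.49732281 -0.07158357] [ 0.49407861 -0.07525259] (array([ 0.49439958, -0.07310772,  0.16255227]), array([-0.63310341, -0.58094923, -0.64987259,  0.4155656 ]))
[0.47862228 0.01484823] [0.47986376 0.00054231] (array([0.47610734, 0.01073315, 0.16604823]), array([-1.60621889, -1.32819465, -1.49006489,  0.87010025]))
[[ 0.4875 -0.1247]
 [ 0.4453  0.0588]
 [ 0.6373  0.1054]
 [ 0.6725 -0.0764]] [np.float64(14.631027167295999), np.float64(13.646133207372252), np.float64(102.95358533298719), np.float64(100.95934316331827)] [np.float64(0.19116984610551585), np.float64(0.19754806764197622), np.float64(0.18832276661057665), np.float64(0.18522664817186676)]
[[ 0.958  0.287 -0.   ]
 [ 0.287 -0.958 -0.   ]
 [-0.     0.    -1.   ]]
[ 0.22903641 -0.53165278  0.37466042] [[ 0.29 -0.96  0.  ]
 [-0.92 -0.28  0.26]
 [-0.25 -0.08 -0.96]]
```

{"op": "play_rows", "data": {"moves": [{"claw": 8.5, "delta_pos": [3, -2, -6], "twist": 0}, {"claw": 8.5, "delta_pos": [8, -6, -10], "twist": 0}, {"claw": 8.5, "delta_pos": [13, -10, -10], "twist": 0}, {"claw": 8.5, "delta_pos": [18, -14, -10], "twist": 0}, {"claw": 8.5, "delta_pos": [23, -18, -10], "twist": 0}, {"claw": 8.5, "delta_pos": [28, -22, -10], "twist": 0}, {"claw": 8.5, "delta_pos": [33, -26, -10], "twist": 0}, {"claw": 8.5, "delta_pos": [38, -30, -10], "twist": 0}, {"claw": 8.5, "delta_pos": [43, -33, -10], "twist": 0}, {"claw": 8.5, "delta_pos": [47, -36, -10], "twist": 0}, {"claw": 8.5, "delta_pos": [50, -39, -10], "twist": 0}, {"claw": 8.5, "delta_pos": [50, -39.5, -10], "twist": 0}]}}

```text
clock: 2.6
tcp_pos: [0.5318, -0.0262, 0.3306]
orientation: [-0.0, 0.989, 0.147, -0.0]
wrist_force: [-0.3, -1.1, -0.5]
finger_gap: 0.0848
```

```bash
python3 - <<'E'
from h import *
s=get_state(); print(s['clock'],s['tcp_pos'],s['joint_pos'])
i=imaging.camera_info('wrist'); im=imaging.read_camera('wrist'); cv2.imwrite('pics/w1.png',im[:,:,::-1])
np.save('w1.npy',i,allow_pickle=True)
for q in ['jar_center','lid_bar','mat_top']: print(q,[(np.round(d['extent']).tolist(),round(d['conf'],2)) for d in spotter.spot_in('wrist',q)])
print(proj(i,[[.5735,0,.1605],[.486,-.03,.163]]))
E
```

```text
2.6 [ 0.53181721 -0.02623814  0.33063963] [-2.00289712e-01  2.22962720e-01  1.66674756e-01  1.51501747e+00
  3.10302302e-04  2.64557859e+00]
jar_center [([307.0, 0.0, 343.0, 18.0], 0.91)]
lid_bar [([222.0, 89.0, 418.0, 279.0], 0.82)]
mat_top [([13.0, 145.0, 115.0, 242.0], 0.81), ([0.0, 268.0, 108.0, 364.0], 0.66)]
[[307.76837403 168.53490308]
 [312.15559525 267.49859117]]
```

View pics/w1.png

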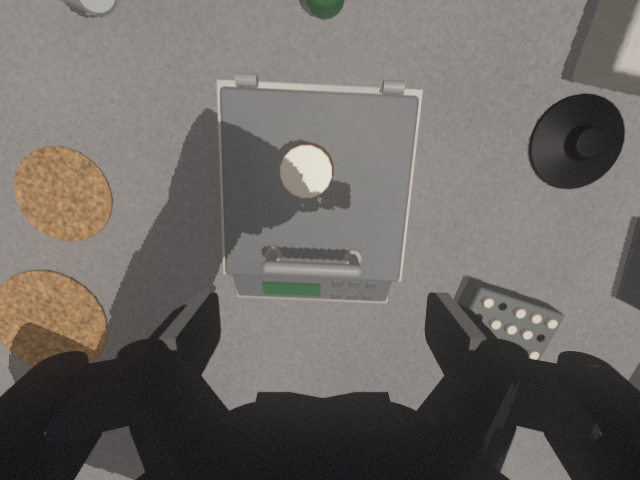

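The wrist picture shows the cap's centre at (306,171), the bar from (264,269) to (361,270), and the small mat at about (63,193) with a larger one below it.

```bash
python3 - <<'E'
from h import *
i=np.load('w1.npy',allow_pickle=True).item()
print('jar',on_plane(i,(306.5,171),.198)); e=[on_plane(i,u,.163) for u in [(264,267.5),(361,269.5)]]
print('bar',e,np.mean(e,0),np.linalg.norm(e[0]-e[1]),np.degrees(np.arctan2(*(e[0]-e[1])[::-1]))-90)
l=[on_plane(i,u,.123) for u in [(222,88),(418,97),(401,279),(227,274)]]
print('lid',np.mean(l,0),l)
print([np.degrees(np.arctan2(*(q)[::-1])) for q in (l[0]-l[1],l[3]-l[2],l[0]-l[3],l[1]-l[2])])
print('mat',on_plane(i,(63,193),.004),[on_plane(i,u,.004) for u in [(14,193),(113,193)]])
E
```

```text
jar [ 5.74076535e-01 -3.85053431e-04]
bar [array([0.47264904, 0.01393679]), array([ 0.49762947, -0.07521757])] [ 0.48513925 -0.03064039] 0.09258790965343393 15.652502690904882
lid [ 0.55209658 -0.01444831] [array([0.61851401, 0.09857607]), array([ 0.66469442, -0.0803128 ]), array([ 0.48723698, -0.12907384]), array([0.43794092, 0.05301731])]
[np.float64(104.47496132209376), np.float64(105.1481195699593), np.float64(14.160254067550941), np.float64(15.364318262503451)]
mat [0.43431875 0.31133856] [array([0.41510106, 0.37422368]), array([0.45399295, 0.24690095])]
```

{"op": "play_rows", "data": {"force": 28, "moves": [{"claw": 8.5, "delta_pos": [4.8, -1.24, 2], "twist": 0}, {"claw": 8.5, "delta_pos": [4.8, -1.24, 6], "twist": 0}, {"claw": 8.5, "delta_pos": [4.8, -1.24, 10], "twist": 0}, {"claw": 8.5, "delta_pos": [4.8, -1.24, 14], "twist": 0}, {"claw": 8.5, "delta_pos": [4.8, -1.24, 17], "twist": 0}, {"claw": 8.5, "delta_pos": [4.8, -1.24, 19.3], "twist": 0}, {"claw": 8.5, "delta_pos": [4.8, -1.24, 19.3], "twist": 0}, {"claw": 6, "delta_pos": [4.8, -1.24, 19.3], "twist": 0}, {"claw": 5, "delta_pos": [4.8, -1.24, 19.3], "twist": 0}, {"claw": 4, "delta_pos": [4.8, -1.24, 19.3], "twist": 0}, {"claw": 4, "delta_pos": [4.8, -1.24, 19.3], "twist": 0}, {"claw": 4, "delta_pos": [4.8, -1.24, 19.3], "twist": 0}]}}

```text
clock: 4.3
tcp_pos: [0.5739, -0.0036, 0.1399]
orientation: [0.001, 0.989, 0.145, 0.001]
wrist_force: [-1.9, -0.5, 6.1]
finger_gap: 0.0448
```

{"op": "play_rows", "data": {"moves": [{"claw": 4, "delta_pos": [0, 0, -1], "twist": 0}, {"claw": 4, "delta_pos": [0, 0, -3], "twist": 0}, {"claw": 4, "delta_pos": [0, 0, -6], "twist": 0}, {"claw": 4, "delta_pos": [0, 0, -6], "twist": 0}]}}

```text
clock: 4.8
tcp_pos: [0.5747, -0.0037, 0.2009]
orientation: [0.001, 0.989, 0.145, 0.002]
wrist_force: [0.2, 0.0, -1.5]
finger_gap: 0.0449
```

```bash
python3 - <<'E'
from h import *
s=get_state(); print(s['clock'],s['tcp_pos'],s['wrist_force'],s['finger_gap'])
A=imaging.read_camera('side')[120:360,180:420]; B=imaging.read_camera('wrist')
cv2.imwrite('pics/lift.png',np.hstack([cv2.resize(A,(380,380)),cv2.resize(B[:, 80:560],(380,380))])[:,:,::-1])
E
```

```text
4.8 [ 0.57467982 -0.00368391  0.20092206] [ 0.20530438  0.0156962  -1.52197831] 0.04488057090596183
```

View pics/lift.png

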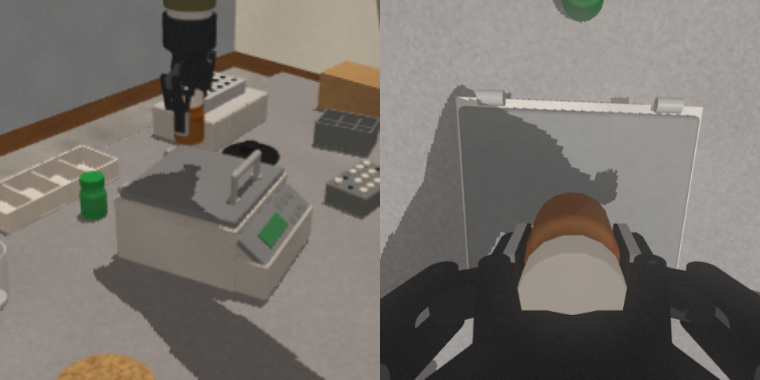

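The jar is lifted upright and the wrist carries about 1.5 N more, close to the jar's weight. Next I take it over to the mat, twisting on the way to the yaw the bar needs.

{"op": "play_rows", "data": {"moves": [{"claw": 4, "delta_pos": [-0.3, -2, -1], "twist": -4}, {"claw": 4, "delta_pos": [-0.6, -5, -1], "twist": -11}, {"claw": 4, "delta_pos": [-1, -8, -1], "twist": -19}, {"claw": 4, "delta_pos": [-1.5, -11.5, -1], "twist": -27}, {"claw": 4, "delta_pos": [-2, -15, -1], "twist": -36}, {"claw": 4, "delta_pos": [-2.5, -18.5, -1], "twist": -45}, {"claw": 4, "delta_pos": [-3, -22, -1], "twist": -54}, {"claw": 4, "delta_pos": [-3.5, -25.5, -1], "twist": -63}, {"claw": 4, "delta_pos": [-3.8, -28.5, -1], "twist": -71}, {"claw": 4, "delta_pos": [-4.1, -31.5, -1], "twist": -79}, {"claw": 4, "delta_pos": [-4.4, -33.5, 0], "twist": -85}, {"claw": 4, "delta_pos": [-4.5, -34.2, 2], "twist": -88}]}}

```text
clock: 6.4
tcp_pos: [0.431, 0.3123, 0.1771]
orientation: [-0.0, 0.61, 0.793, -0.0]
wrist_force: [0.6, 0.6, -1.7]
finger_gap: 0.0448
```

```bash
python3 - <<'E'
from h import *
s=get_state(); print(s['clock'],s['tcp_pos'],s['orientation'],s['wrist_force'],s['finger_gap'],s['joint_pos'])
i=imaging.camera_info('scene');A=imaging.read_camera('scene'); j=imaging.camera_info('wrist');B=imaging.read_camera('wrist')
for c,k in (('scene',i),('wrist',j)):
  for q in ('mat_top','jar_center'): print(c,q,[(np.round(d['extent']).tolist(),round(d['conf'],2)) for d in spotter.spot_in(c,q)])
print(proj(i,[s['tcp_pos'],[.4335,.3115,.004]]),proj(j,[[.4335,.3115,.004],s['tcp_pos']]))
A=A[120:320,320:520]
cv2.imwrite('pics/over.png',np.hstack([cv2.resize(A,(380,380)),cv2.resize(B[:,80:560],(380,380))])[:,:,::-1])
E
```

```text
6.4 [0.43098363 0.31226757 0.17711541] [-1.38514676e-04  6.09530554e-01  7.92762520e-01 -2.69242329e-04] [ 0.57459426  0.5928998  -1.67260178] 0.04477984175649553 [ 4.76112586e-01  2.53769593e-01 -1.68925672e-01  1.14870624e+00
  2.17557171e-05  1.78704923e+00]
scene mat_top [([399.0, 224.0, 437.0, 251.0], 0.98), ([433.0, 196.0, 485.0, 228.0], 0.78), ([373.0, 180.0, 423.0, 210.0], 0.56)]
scene jar_center [([335.0, 314.0, 354.0, 345.0], 0.69), ([396.0, 221.0, 437.0, 251.0], 0.67), ([413.0, 175.0, 428.0, 202.0], 0.63)]
wrist mat_top [([149.0, 1.0, 352.0, 86.0], 0.95), ([253.0, 148.0, 396.0, 271.0], 0.91), ([10.0, 59.0, 206.0, 255.0], 0.85)]
wrist jar_center [([252.0, 245.0, 391.0, 398.0], 0.95), ([547.0, 272.0, 640.0, 382.0], 0.44)]
[[423.2398159  193.83601464]
 [414.91766527 237.83398388]] [[327.36296267 221.34885003]
 [325.50949844 301.363121  ]]
```

View pics/over.png

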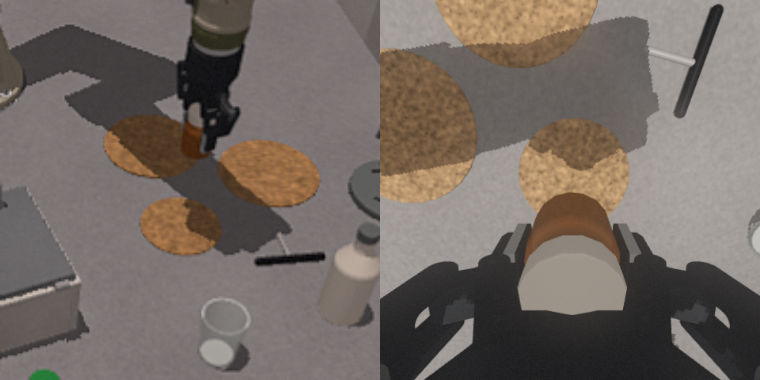

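The jar is upright over the smallest mat, whose centre is at wrist pixel (325,218) where I expected (327,221). Lowering it now.

{"op": "play_rows", "data": {"moves": [{"claw": 4, "delta_pos": [-0.1, 0.2, 2], "twist": 0}, {"claw": 4, "delta_pos": [-0.1, 0.2, 5], "twist": 0}, {"claw": 4, "delta_pos": [-0.1, 0.2, 8], "twist": 0}, {"claw": 4, "delta_pos": [-0.1, 0.2, 11], "twist": 0}, {"claw": 4, "delta_pos": [-0.1, 0.2, 13], "twist": 0}, {"claw": 4, "delta_pos": [-0.1, 0.2, 14.3], "twist": 0}, {"claw": 4, "delta_pos": [-0.1, 0.2, 14.8], "twist": 0}, {"claw": 4, "delta_pos": [-0.1, 0.2, 15.0], "twist": 0}, {"claw": 4, "delta_pos": [-0.1, 0.2, 15.1], "twist": 0}, {"claw": 4, "delta_pos": [-0.1, 0.2, 15.2], "twist": 0}]}}

```text
clock: 7.95
tcp_pos: [0.4345, 0.311, 0.0268]
orientation: [0.0, 0.611, 0.792, 0.0]
wrist_force: [-0.4, 0.2, -0.8]
finger_gap: 0.0447
```

{"op": "play_rows", "data": {"moves": [{"claw": 4, "delta_pos": [0, 0, 0.1], "twist": 0}, {"claw": 4, "delta_pos": [0, 0, 0.2], "twist": 0}, {"claw": 4, "delta_pos": [0, 0, 0.3], "twist": 0}, {"claw": 4, "delta_pos": [0, 0, 0.3], "twist": 0}]}}

```text
clock: 8.45
tcp_pos: [0.4339, 0.3107, 0.0231]
orientation: [-0.0, 0.611, 0.792, -0.0]
wrist_force: [-0.2, 0.3, -1.9]
finger_gap: 0.0449
```

{"op": "play_rows", "data": {"moves": [{"claw": 4, "delta_pos": [0, 0, 0.07], "twist": 0}, {"claw": 4, "delta_pos": [0, 0, 0.14], "twist": 0}, {"claw": 4, "delta_pos": [0, 0, 0.2], "twist": 0}, {"claw": 4, "delta_pos": [0, 0, 0.2], "twist": 0}]}}

```text
clock: 8.95
tcp_pos: [0.434, 0.3108, 0.0212]
orientation: [-0.0, 0.611, 0.792, -0.0]
wrist_force: [-0.3, -0.5, -1.8]
finger_gap: 0.045
```

{"op": "play_rows", "data": {"moves": [{"claw": 4, "delta_pos": [0, 0, 0.07], "twist": 0}, {"claw": 4, "delta_pos": [0, 0, 0.14], "twist": 0}, {"claw": 4, "delta_pos": [0, 0, 0.14], "twist": 0}]}}

```text
clock: 9.32
tcp_pos: [0.4341, 0.3108, 0.0209]
orientation: [0.0, 0.611, 0.792, 0.0]
wrist_force: [-2.3, -2.1, 8.0]
finger_gap: 0.0448
```

{"op": "play_rows", "data": {"moves": [{"claw": 4, "delta_pos": [0, 0, -0.06], "twist": 0}, {"claw": 4.8, "delta_pos": [0, 0, -0.06], "twist": 0}, {"claw": 6, "delta_pos": [0, 0, -0.06], "twist": 0}, {"claw": 8.5, "delta_pos": [0, 0, -0.06], "twist": 0}, {"claw": 8.5, "delta_pos": [0, 0, -0.06], "twist": 0}, {"claw": 8.5, "delta_pos": [0, 0, -0.06], "twist": 0}, {"claw": 8.5, "delta_pos": [0, 0, -2], "twist": 0}, {"claw": 8.5, "delta_pos": [0, 0, -6], "twist": 0}, {"claw": 8.5, "delta_pos": [0, 0, -11], "twist": 0}, {"claw": 8.5, "delta_pos": [0, 0, -16], "twist": 0}, {"claw": 8.5, "delta_pos": [0, 0, -20], "twist": 0}, {"claw": 8.5, "delta_pos": [0, 0, -20], "twist": 0}]}}

```text
clock: 10.82
tcp_pos: [0.436, 0.3118, 0.2236]
orientation: [0.002, 0.611, 0.792, 0.003]
wrist_force: [0.1, 0.0, -0.7]
finger_gap: 0.0849
```

```bash
python3 - <<'E'
from h import *
s=get_state(); print(s['clock'],s['tcp_pos'],s['orientation'],s['wrist_force'],s['finger_gap'])
j=imaging.camera_info('wrist');B=imaging.read_camera('wrist')
for q in ('mat_top','jar_center'): print(q,[(np.round(d['extent']).tolist(),round(d['conf'],2)) for d in spotter.spot_in('wrist',q)])
A=imaging.read_camera('scene')[120:320,280:480]; i=imaging.camera_info('scene')
cv2.imwrite('pics/placed.png',np.hstack([cv2.resize(A,(380,380)),cv2.resize(B[:,80:560],(380,380))])[:,:,::-1])
print(proj(j,[[.434,.311,.079],[.434,.311,.004]]))
E
```

```text
10.825 [0.43601151 0.31181082 0.22363532] [0.00158397 0.61108042 0.79156034 0.00323094] [ 0.13402156  0.02074401 -0.748945  ] 0.08486895712905503
mat_top [([160.0, 2.0, 342.0, 94.0], 0.78), ([40.0, 70.0, 211.0, 241.0], 0.74), ([255.0, 147.0, 378.0, 267.0], 0.58), ([390.0, 23.0, 474.0, 146.0], 0.2)]
jar_center [([501.0, 451.0, 535.0, 480.0], 0.69), ([294.0, 189.0, 343.0, 251.0], 0.62), ([527.0, 2.0, 640.0, 112.0], 0.22)]
[[318.01621442 226.87463505]
 [318.37320495 211.01000685]]
```

View pics/placed.png

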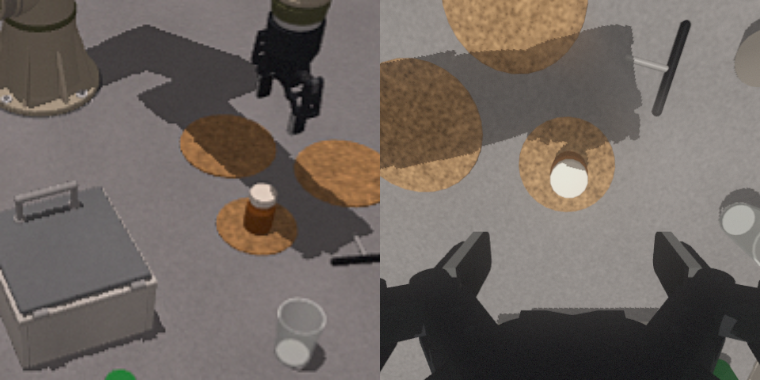

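The jar stands upright and central on the small mat, with its cap at wrist pixel (318,226). I predicted (318,227). Now to the bar.

{"op": "play_rows", "data": {"moves": [{"claw": 8.5, "delta_pos": [-3, -0.4, -1], "twist": 0}, {"claw": 8.5, "delta_pos": [-8, -1, -2], "twist": 0}, {"claw": 8.5, "delta_pos": [-13, -1.5, -2], "twist": 0}, {"claw": 8.5, "delta_pos": [-18, -2, -2], "twist": 0}, {"claw": 8.5, "delta_pos": [-23, -2.6, -2], "twist": 0}, {"claw": 8.5, "delta_pos": [-28, -3.2, -2], "twist": 0}, {"claw": 8.5, "delta_pos": [-32, -3.7, -2], "twist": 0}, {"claw": 8.5, "delta_pos": [-34, -3.9, -2], "twist": 0}, {"claw": 8.5, "delta_pos": [-34.4, -3.9, -2], "twist": 0}, {"claw": 8.5, "delta_pos": [-34.4, -3.9, -2], "twist": 0}]}}

```text
clock: 12.28
tcp_pos: [0.4829, -0.0315, 0.239]
orientation: [-0.001, 0.611, 0.791, -0.0]
wrist_force: [0.3, -0.0, -0.6]
finger_gap: 0.0848
```

```bash
python3 - <<'E'
from h import *
s=get_state(); print(s['clock'],s['tcp_pos'],s['orientation'],s['joint_pos'])
j=imaging.camera_info('wrist');B=imaging.read_camera('wrist');np.save('w2.npy',j,allow_pickle=True)
print([(np.round(d['extent']).tolist(),round(d['conf'],2)) for d in spotter.spot_in('wrist','lid_bar')])
print(proj(j,[[.4855,-.0305,.163],[.4962,-.0711,.163],[.4748,.0101,.163]]))
cv2.imwrite('pics/bar.png',B[:,:,::-1])
E
```

```text
12.275 [ 0.4828749  -0.03147726  0.23899218] [-9.20186087e-04  6.11193516e-01  7.91480610e-01 -2.88555386e-04] [-2.31329193e-01  1.36038527e-01 -1.62292110e-01  1.27438001e+00
  2.35425015e-04  1.08380663e+00]
[([290.0, 103.0, 558.0, 343.0], 0.91)]
[[325.94264535 249.31651004]
 [325.93578537 307.20090562]
 [325.95176548 185.5938015 ]]
```

View pics/bar.png

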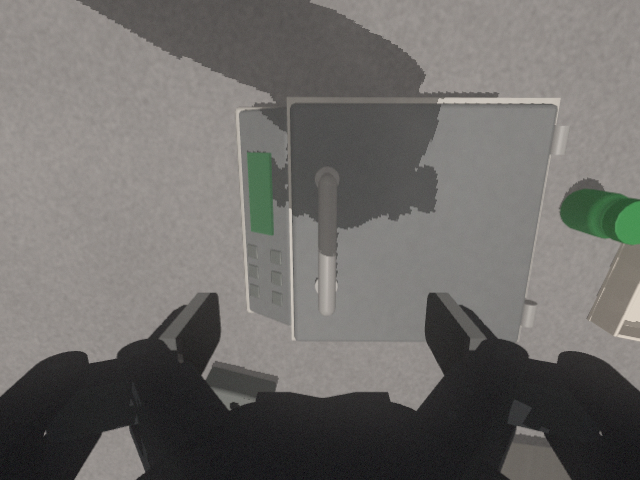

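The bar shows at x≈328 from y≈178 to 315, within about 1 mm of the predicted line at x=326. Lowering and gripping.

{"op": "play_rows", "data": {"force": 40, "moves": [{"claw": 8.5, "delta_pos": [0, 0.3, 3], "twist": 0}, {"claw": 8.5, "delta_pos": [0, 0.3, 6], "twist": 0}, {"claw": 8.5, "delta_pos": [0, 0.3, 8.5], "twist": 0}, {"claw": 6, "delta_pos": [0, 0.3, 9.4], "twist": 0}, {"claw": 4, "delta_pos": [0, 0.3, 9.4], "twist": 0}, {"claw": 2, "delta_pos": [0, 0.3, 9.4], "twist": 0}, {"claw": 1, "delta_pos": [0, 0.3, 9.4], "twist": 0}, {"claw": 0.8, "delta_pos": [0, 0.3, 9.4], "twist": 0}, {"claw": 0.8, "delta_pos": [0, 0.3, 9.4], "twist": 0}, {"claw": 0.8, "delta_pos": [0, 0.3, 9.4], "twist": 0}]}}

```text
clock: 13.62
tcp_pos: [0.4857, -0.0316, 0.147]
orientation: [0.0, 0.611, 0.791, -0.001]
wrist_force: [-2.8, -1.7, 4.5]
finger_gap: 0.0107
```

```bash
python3 - <<'E'
from h import *
s=get_state(); print(s['clock'],s['tcp_pos'],s['orientation'],s['wrist_force'],s['ft_torque'],s['finger_gap'])
E
```

```text
13.625 [ 0.48572732 -0.03155615  0.1469683 ] [ 2.38031300e-04  6.11301091e-01  7.91397847e-01 -6.06261356e-04] [-2.81241537 -1.68284633  4.51937244] [-0.17113388  0.86402981 -0.04918174] 0.010737255578779348
```

Gripped: the gap is 10.7 mm on the 12 mm bar. Raising along the hinge arc in two parts.

{"op": "play_rows", "data": {"moves": [{"claw": 0.8, "delta_pos": [0, 0.19, -0.57], "twist": 0}, {"claw": 0.8, "delta_pos": [0, 0.4, -1.14], "twist": 0}, {"claw": 0.8, "delta_pos": [0, 0.64, -1.7], "twist": 0}, {"claw": 0.8, "delta_pos": [0, 0.88, -2.25], "twist": 0}, {"claw": 0.8, "delta_pos": [0, 1.44, -3.32], "twist": 0}, {"claw": 0.8, "delta_pos": [0, 2.07, -4.35], "twist": 0}, {"claw": 0.8, "delta_pos": [0, 2.4, -4.85], "twist": 0}, {"claw": 0.8, "delta_pos": [0, 2.77, -5.33], "twist": 0}, {"claw": 0.8, "delta_pos": [0, 2.77, -5.33], "twist": 0}]}}

```text
clock: 14.75
tcp_pos: [0.5109, -0.0251, 0.1998]
orientation: [-0.001, 0.611, 0.791, -0.002]
wrist_force: [-10.1, -6.4, 4.8]
finger_gap: 0.0104
```

{"op": "play_rows", "data": {"moves": [{"claw": 0.8, "delta_pos": [0, 0.26, -0.47], "twist": 0}, {"claw": 0.8, "delta_pos": [0, 0.62, -0.93], "twist": 0}, {"claw": 0.8, "delta_pos": [0, 1.03, -1.37], "twist": 0}, {"claw": 0.8, "delta_pos": [0, 1.45, -1.81], "twist": 0}, {"claw": 0.8, "delta_pos": [0, 2.34, -2.62], "twist": 0}, {"claw": 0.8, "delta_pos": [0, 3.29, -3.38], "twist": 0}, {"claw": 0.8, "delta_pos": [0, 4.28, -4.06], "twist": 0}, {"claw": 0.8, "delta_pos": [0, 4.8, -4.37], "twist": 0}, {"claw": 0.8, "delta_pos": [0, 5.32, -4.67], "twist": 0}, {"claw": 0.8, "delta_pos": [0, 5.32, -4.67], "twist": 0}, {"claw": 0.8, "delta_pos": [0, 5.32, -4.67], "twist": 0}]}}

```text
clock: 16.12
tcp_pos: [0.564, -0.0115, 0.2489]
orientation: [0.001, 0.611, 0.791, -0.001]
wrist_force: [-8.6, -3.9, 13.4]
finger_gap: 0.0102
```

```bash
python3 - <<'E'
from h import *
s=get_state(); print(s['clock'],s['tcp_pos'],s['orientation'],s['wrist_force'],s['finger_gap'])
t=s['tcp_pos']; d=np.array([np.cos(.258),np.sin(.258)])
b=(t[:2]-[.4857,-.0316])@d; u=t[2]-.147
print(b,u, np.degrees(np.arctan2(.052+u,.165-b))-17.49, np.hypot(.052+u,.165-b))
A=imaging.read_camera('side')[120:360,180:420]; B=imaging.read_camera('scene')[150:350,240:440]
cv2.imwrite('pics/held.png',np.hstack([cv2.resize(A,(390,390)),cv2.resize(B,(390,390))])[:,:,::-1])
E
```

```text
16.125 [ 0.56398385 -0.01148231  0.24886094] [ 1.22156990e-03  6.11375005e-01  7.91339867e-01 -5.70719162e-04] [-8.61550392 -3.93096142 13.40378093] 0.010184635626303642
0.08082580199301087 0.10186094459448092 43.82782636623885 0.1753809735450962
```

View pics/held.png

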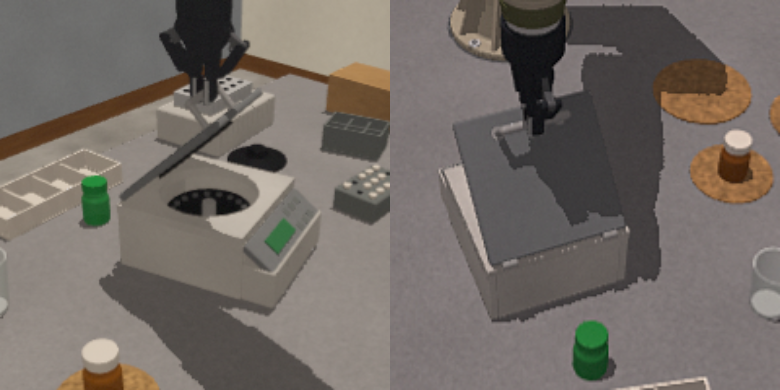

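The lid is held at roughly 44° in both views, and the jar still stands on its mat. Going the last few degrees.

{"op": "play_rows", "data": {"moves": [{"claw": 0.8, "delta_pos": [0, 0.4, -0.26], "twist": 0}, {"claw": 0.8, "delta_pos": [0, 0.8, -0.48], "twist": 0}, {"claw": 0.8, "delta_pos": [0, 1.2, -0.68], "twist": 0}, {"claw": 0.8, "delta_pos": [0, 1.62, -0.87], "twist": 0}, {"claw": 0.8, "delta_pos": [0, 1.62, -0.87], "twist": 0}, {"claw": 0.8, "delta_pos": [0, 1.62, -0.87], "twist": 0}, {"claw": 0.8, "delta_pos": [0, 1.62, -0.87], "twist": 0}, {"claw": 0.8, "delta_pos": [0, 1.62, -0.87], "twist": 0}]}}

```text
clock: 17.23
tcp_pos: [0.5805, -0.0072, 0.2566]
orientation: [0.001, 0.611, 0.791, -0.0]
wrist_force: [-4.5, -4.4, 7.1]
finger_gap: 0.0106
```

```bash
python3 - <<'E'
from h import *
s=get_state(); print(s['clock'],s['tcp_pos'],s['orientation'],s['wrist_force'],s['finger_gap'])
t=s['tcp_pos']; d=np.array([np.cos(.258),np.sin(.258)])
b=(t[:2]-[.4857,-.0316])@d; u=t[2]-.147
print(b,u, np.degrees(np.arctan2(.052+u,.165-b))-17.49, np.hypot(.052+u,.165-b))
# predicted lid outline at 44/50/56 deg
h=np.array([.4855,-.0305])+.165*d; n=np.array([-d[1],d[0]])
A=imaging.read_camera('side').copy(); i=imaging.camera_info('side'); S=imaging.read_camera('scene').copy(); k=imaging.camera_info('scene')
def up(im,x0,y0,w): return cv2.resize(im[y0:y0+w,x0:x0+w],(390,390),interpolation=cv2.INTER_CUBIC)
A=up(A,230,150,160); S=up(S,250,170,160)
for th,c in ((44,(255,0,0)),(50,(0,255,0)),(56,(0,0,255))):
    a=np.radians(th); P=[]
    for l,w in ((.19,.095),(.19,-.095)):   # front top edge, lid top 12 mm above hinge
        x,z=l*np.cos(a)-.012*np.sin(a), l*np.sin(a)+.012*np.cos(a)
        P.append(np.r_[h-x*d+w*n,.111+z])
    for im,inf,o in ((A,i,(230,150)),(S,k,(250,170))):
        q=(proj(inf,np.array(P))-o)*390/160
        cv2.line(im,*[tuple(map(int,p)) for p in q],c,1)
cv2.imwrite('pics/held2.png',np.hstack([A,S])[:,:,::-1])
E
```

```text
17.225 [ 0.58052027 -0.00722253  0.25664377] [ 1.35905690e-03  6.11352969e-01  7.91356873e-01 -2.64096226e-06] [-4.47478773 -4.36370474  7.07035459] 0.01058206082447877
0.09790177598896276 0.10964376721187177 49.96669372447103 0.17501679674785825
```

View pics/held2.png

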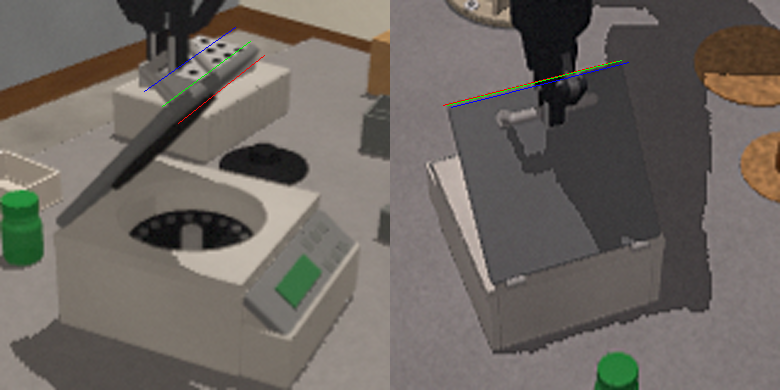

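The lid's front edge lies on the green 50° line in the side view, and the tool position also gives 50.0°. The hold has been steady, so I hand in.

```bash
python3 - <<'E'
from h import *
print(get_state()['qvel'].round(4)); print(env.hand_in())
E
```

```text
[ 0.002   0.0006  0.0015  0.0009 -0.0014  0.0008]
the job is handed in; nothing more can be done
None
```

I moved the jar to the smallest mat while the lid was shut, then raised the lid by its bar and handed in at about 17 s, still holding it at about 50°.

- **Jar:** it went down with about 8 N at the wrist. The wrist picture after release showed it upright, with its cap within a pixel or so of where I predicted it for the mat's centre. It was still standing there in the picture taken at about 44°.
- **Lid:** the tool position gives 50.0°, and the lid's front edge lies on the predicted 50° line in the side picture. The arm was at rest.
- **Grip on the bar:** the gap reads 10.6 mm on the 12 mm bar. The jar also read about 1 mm small, so I took this as a firm grip.
- **Disagreement:** the bar's radius from the hinge came out at 175 mm instead of 173 mm. A push of about 10 N (up to about 17 N on the way up) remained at the wrist, roughly along the line from the hinge to the bar.
- **Other items:** I did not measure the bystanders again at the end; the pictures showed no sign that any had moved.

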